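# Tip the round beads into their cell of the sorting tray

## Robot

A 6-joint arm with a two-finger parallel gripper is mounted at the origin on the work surface. World frame = base frame: x ahead of the robot, y to its left, z up, the work surface at z = 0. Lengths are in m, angles in rad, forces in N, time in s.
With the tool pointing down it reaches from about 0.275 to 0.875 m from the base axis. Payload 12.5 kg.
Tool frame: the origin (TCP) lies midway between the tips of the shut fingers; the grasp point (between the pads) lies bot.pinch_z behind it (bot.pinch_z is the distance from the TCP to the grasp point, in m); z points along the fingers, y is the line along which they close (so a half turn about z gives the same grasp; the last joint's range is limited). The gripper opens to 85 mm and grips with 20 to 120 N. Pads are 22 mm wide; open, the fingers measure 114 mm over their backs; the gripper's body (76 mm by 85 mm) begins 54 mm behind the grasp point. The pads swing forward as they close: fully open they stand 13 mm farther back than shut.
Start: joints at [1.164, 0.351, 1.652, -0, 1.139, -0.085], TCP at [0.174, 0.522, 0.231] pointing down, gripper open.
Joint ranges: [-2.75, 2.75], [-0.79, 2.1], [0.01, 2.65], [-1.57, 4.71], [0.07, 3.14], [-2.87, 2.87]. Speed limits (rad/s): [2.22, 2.22, 2.79, 3.14, 3.14, 3.14].

## Interface

Orientations are given as a unit quaternion [w, x, y, z].
In Python, from plant import bot, optics, job, finder gives the robot as it stands.
- The arm moves only by the tool jog_arm, never from a script. Its argument "rows" is a list of rows, each an object with "rotation": the turn, a rotation vector about the tool's x, y, z in degrees, a list of three; "delta_pos": the shift along the tool's x, y, z in cm, a list of three; "claw": the finger opening in cm, from 0 to 8.54. In form: [{"rotation": [ax, ay, az], "delta_pos": [x, y, z], "claw": claw}, ...]. A call has 1 to 20 rows; each row is the pose to reach, as a shift and turn from the pose commanded when the call began, along the tool's axes at that moment; what a row does not reach only later rows make up. A row lasts 1/8 s, in which the tool goes at most 62.5 mm and 10.7 degrees, less where a joint would pass 70% of its speed; a pose out of reach is approached as far as the arm can. A call with a gripper value outside its range is refused whole. The fingers move at their own pace and stop on an object; the grip force is fixed at half the most. Time passes only in rows, so rows that repeat a pose let the fingers close. It gives the time, the measured TCP pose, the force, the opening and the grip force at its end, in the units of the state.
- bot.get_obs(): the state, without advancing time (a new reading comes with each control period).
- optics.capture(name): name is "scene" or "top"; returns the picture (384x512x3 uint8, red, green, blue); there is no depth.
- optics.get_calibration(name): a dict with "fovy" (degrees; the focal length in pixels is half the picture's height over the tangent of half this angle, whatever the lens; pixels are square), "cx", "cy" (the principal point, pixels), "cam_to_world" (4x4, takes a point from camera to world coordinates). Camera axes: x right, y down, z forward; pixel columns grow to the right and rows downward; lengths in m; the calibration is good to about 2 mm. A picture is of the moment at which its call begins. get_calibration takes no time and is no camera call.
- job.finish_job(): hands the job in; it is judged then, once.
Trained networks look in the newest picture that a camera, given by its name, has taken for a name from the list of things; names that differ only in an ending like _2 or _b are one class to them, and where a whole thing is asked for, a point or a joint stands for the part that bears it (a point fixed in the world has none). Each returns a list of dicts, best first, with "p" (0 to 1); they miss things now and then, are a little off and sometimes report something else, mostly with a low value. They report only what shows in the picture. A call takes as long as a camera call. They do not tell look-alikes from the thing itself.
- finder.spot_in(camera, target): "uv" ([column, row] in pixels, amid what is visible of it).
- finder.silhouettes(camera, target): "pixels" (384x512 bool, what is visible of it) and "uv" ([column, row] in pixels, amid what is visible of it).
- finder.place_of(camera, target): "uv" ([column, row] in pixels: a listed point, or the origin of a listed thing).
The state is a dict: "time_s": time; "joint_pos": joint angles; "joint_velocities": joint speeds; "joint_efforts": joint torques, N m; "position": TCP position; "eef_rot": TCP orientation; "wrist_force": force on the tool from outside, world axes, zero at the start; "torque": the same for the moment, N m; "width": opening from 0.0 (shut) to 1.0 (fully open); "grip_force": force on a finger pad.
Only numpy, scipy, OpenCV 4.12 (cv2) and the standard library are available. Lean on these libraries where they do the work, as an engineer would, in place of code of your own. Each camera call takes 0.05 s, during which the arm holds its last target. There are 200 camera calls.

## Task

One of the two bead scoops holds two round beads: pick it up by its post and tip it over the sorting tray so that both beads end up in the cell that has a round bead as sample on its rim clip. Keep the spout low over the tray, since the glaze chips if beads drop from high up. Then stand the empty scoop upright on the table again and let go.

Things in the scene. Friction and masses are not known exactly. Their poses are not given: they have to be found in the camera images.
- scoop: Loose aluminium scoop holding the round beads, 160 g (its twin, 110-170 mm away, holds cubes). Origin: centre of underside, z up; spout points to -x, at start towards the robot within 0.25 rad. Handle: upright wooden post at the back, 26 (x) by 12 (y) mm, centred at x=62, top z=75; grip it across y from above at z=60. Base x -30..75, 36 wide. Spout's lip at (-48,0,31) mm.
- sample_round: Fixed clip with a glued round bead on the rim of the right cell of a white tray (other clips and cells: cubes, tubes). ORIGIN: centre of that cell's floor, 4 mm above the table, z up. Cell inside 100 (x) by 70 (y) mm, walls 4 thick, rim at z=34. Tray: fixed, 3 cells along y, pitch 74, 108 by 226 mm. Clip on the -x wall, nearer the robot: x -79..-53, bead top z=57. +x wall bare.
- bead_a: Round blue ceramic bead, 20 mm, 11 g, origin at its centre; starts at the back of the scoop's trough. The trough is 95 mm long, 30 wide inside, walls 22 high, open at the spout; its floor slopes 14 degrees up to the spout, so beads stay at the back until the scoop is tipped nose-down beyond that; 35 to 45 degrees empties it in about 1 s.
- bead_b: Second round bead, like the first (20 mm, 11 g, origin at its centre), in front of it in the trough. Both roll freely and leave the spout forwards: they land about 20 to 50 mm ahead of the lip when it is some 30 mm above the tray's rim.
Not all that is in view belongs to the job. Leave any purple or red look-alike of the scoop alone. What is shaped like the bead_b but brown is not meant.

How it is judged:
By the outcome, as a careful person would: the job done as asked, in the order asked, and still so for the second after the job is handed in, with the robot touching nothing.
It also fails if it takes over 51 s, if anything falls off the work surface, if the arm or the gripper's body presses on something with over 40 N, if the wrist force passes 120 N, or if a joint passes its speed limit or range.

## Working session

There is one attempt and no reset: what is moved stays moved. The work goes in short steps, Python scripts to look and compute and a tool call to move; the robot and the scene stay as the last step left them, time stands still between calls to the robot, and variables do not carry over. Pictures are saved under pics/ and viewed, at most 10 in all, crops included, and the job is handed in when it is done.

Besides the shell and the picture viewer there is one more tool, called after "Emit:" by a JSON object that holds its "op" and its "data". jog_arm: Moves the arm, as the interface text tells. Its arguments: {"type":"object","properties":{"rows":{"type":"array","items":{"type":"object","properties":{"rotation":{"type":"array","items":{"type":"number"}},"delta_pos":{"type":"array","items":{"type":"number"}},"claw":{"type":"number"}}}}},"required":["rows"]}

```bash
mkdir -p pics
cat > h.py <<'E'
import numpy as np, cv2
from plant import bot, optics, job, finder
from scipy.spatial.transform import Rotation as R
def ray(cam,uv):
    c=optics.get_calibration(cam);f=192/np.tan(np.radians(c['fovy'])/2);T=np.array(c['cam_to_world'])
    d=T[:3,:3]@np.array([(uv[0]-c['cx'])/f,(uv[1]-c['cy'])/f,1]);return T[:3,3],d
def at(cam,uv,z):
    o,d=ray(cam,uv);return o+d*(z-o[2])/d[2]
def proj(cam,p):
    c=optics.get_calibration(cam);f=192/np.tan(np.radians(c['fovy'])/2);T=np.array(c['cam_to_world'])
    q=T[:3,:3].T@(np.array(p)-T[:3,3]);return np.array([f*q[0]/q[2]+c['cx'],f*q[1]/q[2]+c['cy']])
E
python3 - <<'E'
from h import *
np.set_printoptions(precision=3,suppress=True)
a=optics.capture('top');b=optics.capture('scene')
cv2.imwrite('pics/1.png',cv2.resize(a,(800,600))[:,:,::-1]);cv2.imwrite('pics/2.png',cv2.resize(b,(800,600))[:,:,::-1])
print(bot.pinch_z,bot.get_obs())
for cam in('top','scene'):
    c=optics.get_calibration(cam);print(cam,c)
    for t,z in(('scoop',0),('sample_round',.004),('bead_a',.022)):
        for r in finder.place_of(cam,t): print(t,round(r['p'],2),np.round(r['uv'],1),at(cam,r['uv'],z))
E
```

```text
0.0187 {'time_s': 0.1, 'joint_pos': array([ 1.164,  0.351,  1.652, -0.   ,  1.139, -0.085]), 'joint_velocities': array([-0.   , -0.001, -0.002,  0.   , -0.002,  0.001]), 'joint_efforts': array([  0.001, -50.683, -29.188,  -0.   ,   0.003,  -0.   ]), 'position': array([0.174, 0.521, 0.231]), 'eef_rot': array([-0.   ,  0.16 ,  0.987, -0.001]), 'wrist_force': array([-0.759, -0.622, -0.127]), 'torque': array([-0.024,  0.001,  0.003]), 'grip_force': 0.0, 'width': 0.9963905679311461}
top {'fovy': 49.422779182987476, 'cx': 251.7364276774156, 'cy': 199.02046075420972, 'cam_to_world': array([[ 0.025, -0.99 ,  0.141,  0.369],
       [-0.999, -0.019,  0.045, -0.113],
       [-0.042, -0.142, -0.989,  0.842],
       [ 0.   ,  0.   ,  0.   ,  1.   ]])}
scoop 0.88 [405.4 197.5] [ 0.498 -0.383  0.   ]
scoop 0.76 [350.3 181.5] [ 0.528 -0.274  0.   ]
scoop 0.66 [356.9 281.1] [ 0.33  -0.285  0.   ]
bead_a 0.58 [321.3 179.7] [ 0.527 -0.213  0.022]
bead_a 0.5 [351.8 172.3] [ 0.543 -0.273  0.022]
bead_a 0.45 [350.3 163.6] [ 0.56  -0.27   0.022]
scene {'fovy': 48.99332957013682, 'cx': 253.04933950975965, 'cy': 191.88155374853085, 'cam_to_world': array([[ 0.87 ,  0.322, -0.374,  0.772],
       [ 0.493, -0.543,  0.679, -0.653],
       [ 0.016, -0.775, -0.632,  0.592],
       [ 0.   ,  0.   ,  0.   ,  1.   ]])}
scoop 0.86 [234.8 292.7] [ 0.53  -0.271  0.   ]
scoop 0.84 [137.4 254.1] [ 0.327 -0.288  0.   ]
scoop 0.83 [179.6 338.6] [ 0.502 -0.389  0.   ]
bead_a 0.46 [242.5 285.3] [ 0.542 -0.266  0.022]
bead_a 0.45 [248.4 292.7] [ 0.558 -0.274  0.022]
bead_a 0.39 [253.7 267.2] [ 0.539 -0.222  0.022]
```

View pics/1.png

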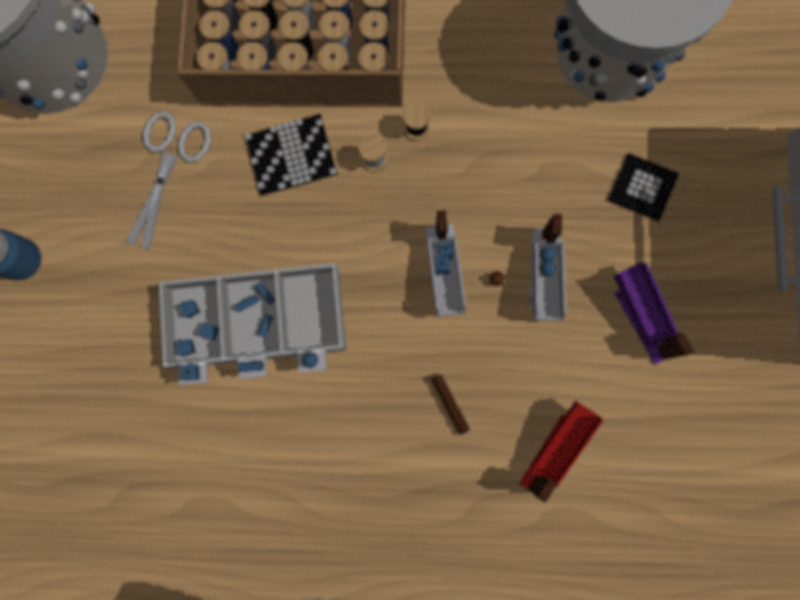

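View pics/2.png

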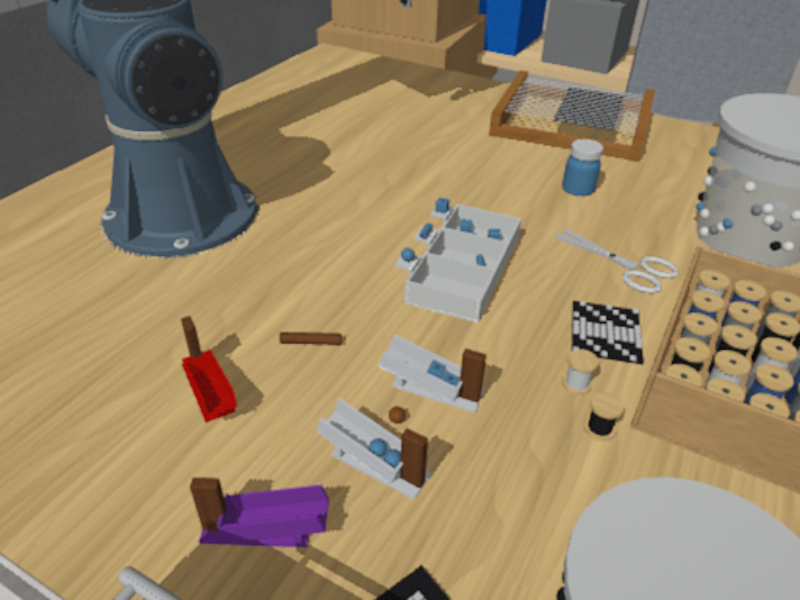

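The scoop with round beads is at top-view px (548,270) of 800 (beads at scene (378,447) and (393,457)). The round-sample cell is the right one, at (310,310), with its clip at (310,360). The neighbour scoop holds cubes, and a brown ball lies between the two scoops. Next I measure with a model overlay.

```bash
cat > m.py <<'E'
from h import *
np.set_printoptions(precision=4,suppress=True)
def pose(x,y,yaw,z=0): 
    r=R.from_euler('z',yaw).as_matrix(); return lambda p: r@(np.array(p)/1000.)+[x,y,z]
def box(x0,x1,y0,y1,z): return [(x0,y0,z),(x1,y0,z),(x1,y1,z),(x0,y1,z)]
def overlay(img,cam,f,polys,s,off,col):
    for P in polys:
        q=np.array([(proj(cam,f(p))-off)*s for p in P]).round().astype(int)
        cv2.polylines(img,[q],True,col,1)
scoopP=[box(-30,75,-18,18,0),box(49,75,-6,6,75),[(-48,-15,31),(-48,15,31),(-47,0,31)]]
trayP=[box(-54,54,-39,187,34),box(-50,50,-35,35,34),box(-50,50,-35,35,0)]
E
python3 - <<'E'
from m import *
k=1/1.5625
for n,u,z in(('post',(554,226),.075),('lip',(548,318),.031),('trTR',(336,266),.038),('trBR',(343,347),.038),('trBL',(163,366),.038),('trTL',(161,284),.038),('bead',(310,360),.05)):
    print(n,at('top',np.array(u)*k,z))
for n,u,z in(('postS',(414,436),.075),('lipS',(329,415),.031),('tBR',(407,305),.0),('tFR',(473,318),0)): print(n,at('scene',np.array(u)*k,z))
E
```

```text
post [ 0.5845 -0.2681  0.075 ]
lip [ 0.4791 -0.2685  0.031 ]
trTR [ 0.5393 -0.0023  0.038 ]
trBR [ 0.4369 -0.0149  0.038 ]
trBL [0.4083 0.2101 0.038 ]
trTL [0.5123 0.2206 0.038 ]
bead [0.4191 0.0235 0.05  ]
postS [ 0.5875 -0.274   0.075 ]
lipS [ 0.4766 -0.2634  0.031 ]
tBR [ 0.4416 -0.0187  0.    ]
tFR [0.5336 0.0031 0.    ]
```

Run:
```python
from m import *
out=[]
for cam in('top','scene'):
    im=optics.capture(cam)[:,:,::-1]
    for f,P,c,s,w in((pose(.527,-.271,-.04),scoopP,(.53,-.27,.02),5,80),(pose(.4835,.030,.12,.004),trayP,(.475,.07,.02),3.2,124)):
        o=(proj(cam,c)-[w/2,30 if s==5 else 46]).round().astype(int); o=np.maximum(o,0)
        h=60 if s==5 else 93
        cr=cv2.resize(np.ascontiguousarray(im[o[1]:o[1]+h,o[0]:o[0]+w]),(398,298),interpolation=cv2.INTER_CUBIC)
        overlay(cr,cam,f,P,398/w,o-.0,(0,0,255) if 0 else (0,255,255)); out.append(cr)
cv2.imwrite('pics/3.png',np.vstack([np.hstack(out[:2]),np.hstack(out[2:])]))
```

```text
(no output)
```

View pics/3.png

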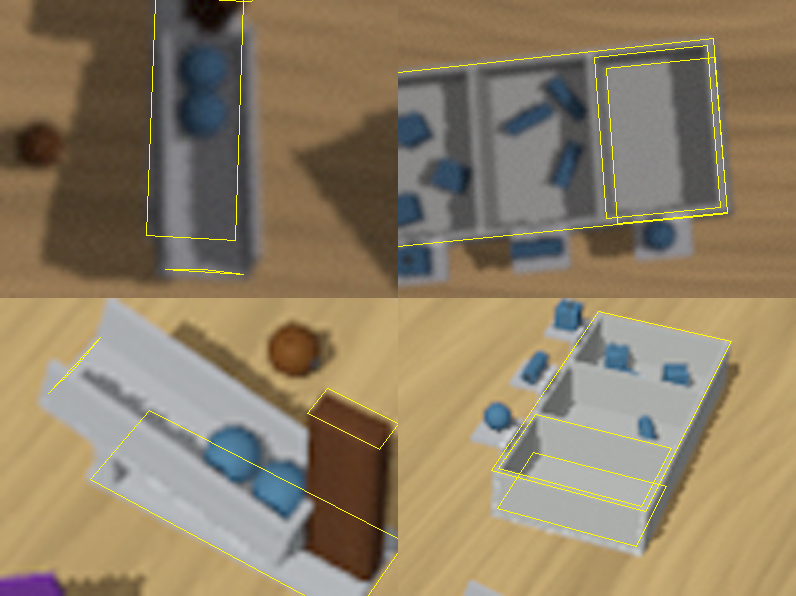

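Tray overlay fits: cell at (0.4835, 0.030), yaw 0.12. The scoop needs about 2.5 mm more toward −y at the lip, which gives (0.527, -0.272), yaw −0.02 and post at (0.589, -0.273). Moving to above the post.

Emit:
{"op": "jog_arm", "data": {"rows": [{"rotation": [0,0,-17],"delta_pos": [-64.5,-62.3,7],"claw": 6},{"rotation": [0,0,-17],"delta_pos": [-64.5,-62.3,7],"claw": 6},{"rotation": [0,0,-17],"delta_pos": [-64.5,-62.3,7],"claw": 6},{"rotation": [0,0,-17],"delta_pos": [-64.5,-62.3,7],"claw": 6},{"rotation": [0,0,-17],"delta_pos": [-64.5,-62.3,7],"claw": 6},{"rotation": [0,0,-17],"delta_pos": [-64.5,-62.3,7],"claw": 6},{"rotation": [0,0,-17],"delta_pos": [-64.5,-62.3,7],"claw": 6},{"rotation": [0,0,-17],"delta_pos": [-64.5,-62.3,7],"claw": 6},{"rotation": [0,0,-17],"delta_pos": [-64.5,-62.3,7],"claw": 6},{"rotation": [0,0,-17],"delta_pos": [-64.5,-62.3,7],"claw": 6},{"rotation": [0,0,-17],"delta_pos": [-64.5,-62.3,7],"claw": 6},{"rotation": [0,0,-17],"delta_pos": [-64.5,-62.3,7],"claw": 6},{"rotation": [0,0,-17],"delta_pos": [-64.5,-62.3,7],"claw": 6},{"rotation": [0,0,-17],"delta_pos": [-64.5,-62.3,7],"claw": 6},{"rotation": [0,0,-17],"delta_pos": [-64.5,-62.3,7],"claw": 6},{"rotation": [0,0,-17],"delta_pos": [-64.5,-62.3,7],"claw": 6},{"rotation": [0,0,-17],"delta_pos": [-64.5,-62.3,7],"claw": 6},{"rotation": [0,0,-17],"delta_pos": [-64.5,-62.3,7],"claw": 6},{"rotation": [0,0,-17],"delta_pos": [-64.5,-62.3,7],"claw": 6},{"rotation": [0,0,-17],"delta_pos": [-64.5,-62.3,7],"claw": 6}]}}

```text
time_s: 3.0
position: [0.5888, -0.2729, 0.1615]
eef_rot: [0.0, 0.012, 1.0, -0.0]
wrist_force: [0.4, 0.3, -0.0]
width: 0.703
grip_force: 0.0
```

Run:
```python
from m import *
im=optics.capture('scene')[:,:,::-1]
o=(proj('scene',(.54,-.27,.06))-[50,37]).round().astype(int)
cr=cv2.resize(np.ascontiguousarray(im[o[1]:o[1]+75,o[0]:o[0]+100]),(800,600),interpolation=cv2.INTER_CUBIC)
overlay(cr,'scene',pose(.527,-.272,-.02),scoopP,8,o,(0,255,255))
cv2.imwrite('pics/4.png',cr)
```

```text
(no output)
```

View pics/4.png

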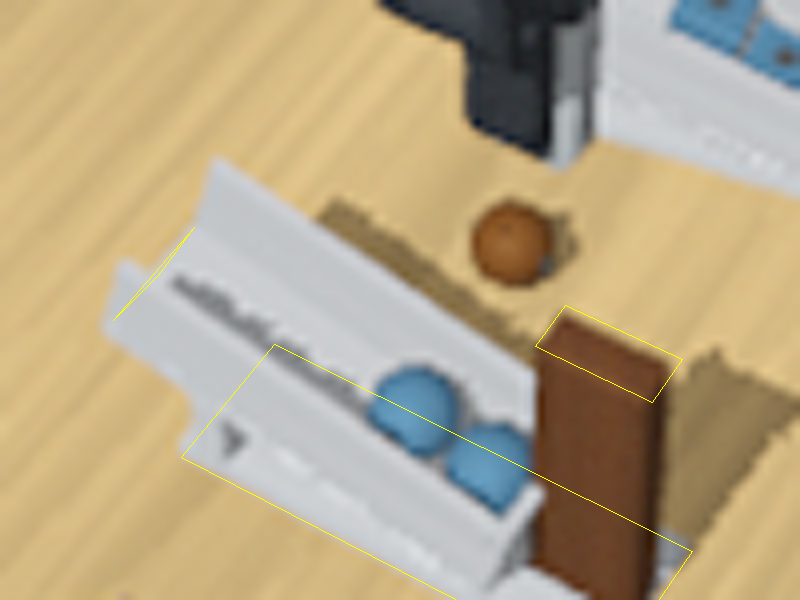

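The model fits to about 2 mm: post at crop (600,340), beads at (415,410) and (490,465). I descend with a −1.5 mm x correction, then close.

Emit:
{"op": "jog_arm", "data": {"rows": [{"delta_pos": [0.15,0,4],"claw": 6,"rotation": [0,0,0]},{"delta_pos": [0.15,0,8],"claw": 6,"rotation": [0,0,0]},{"delta_pos": [0.15,0,10],"claw": 6,"rotation": [0,0,0]},{"delta_pos": [0.15,0,11.5],"claw": 6,"rotation": [0,0,0]},{"delta_pos": [0.15,0,12],"claw": 6,"rotation": [0,0,0]},{"delta_pos": [0.15,0,12],"claw": 6,"rotation": [0,0,0]},{"delta_pos": [0.15,0,12],"claw": 3,"rotation": [0,0,0]},{"delta_pos": [0.15,0,12],"claw": 2,"rotation": [0,0,0]},{"delta_pos": [0.15,0,12],"claw": 1.5,"rotation": [0,0,0]},{"delta_pos": [0.15,0,12],"claw": 0,"rotation": [0,0,0]},{"delta_pos": [0.15,0,12],"claw": 0,"rotation": [0,0,0]},{"delta_pos": [0.15,0,12],"claw": 0,"rotation": [0,0,0]},{"delta_pos": [0.15,0,12],"claw": 0,"rotation": [0,0,0]},{"delta_pos": [0.15,0,12],"claw": 0,"rotation": [0,0,0]}]}}

```text
time_s: 4.8
position: [0.5874, -0.2733, 0.0415]
eef_rot: [0.0, 0.013, 1.0, -0.0]
wrist_force: [-1.6, 0.5, 5.6]
width: 0.136
grip_force: 60.3
```

```bash
cat > d.py <<'E'
from m import *
o=bot.get_obs();p=o['position'];q=o['eef_rot'];Rt=R.from_quat([q[1],q[2],q[3],q[0]])
# scoop at grasp: post x=62, pad z=60 ; tool-in-scoop: assume aligned: tool x=-x, y=y, z=-z
tcp=np.array([62,0,60-18.7])/1000
Q0=R.from_matrix(np.diag([-1.,1,-1]))
def goal(liplocal_mm,lipz,tilt,yaw=.12):
    Rs=R.from_euler('z',yaw)*R.from_euler('y',-tilt,degrees=True)
    L=pose(.4835,.030,.12,0)(liplocal_mm+[0]); L[2]=lipz
    return L+Rs.apply(tcp-np.array([-48,0,31])/1000), Rs*Q0
def rel(P,Q):
    return Rt.inv().apply(P-p)*100, (Rt.inv()*Q).as_rotvec(degrees=True)
E
python3 - <<'E'
from d import *
print(p,q,o['width']*85,o['grip_force'],o['wrist_force'])
for a in ([0,.16,0],[25,.09,0]): 
    P,Q=goal([25,0] if a[0] else [25,0],a[1],a[2]); print(a,P,*rel(P,Q))
E
```

```text
[ 0.5874 -0.2733  0.0415] [ 0.0001  0.0125  0.9999 -0.0001] 11.523660664690311 60.32606363296509 [-1.6248  0.5068  5.591 ]
[0, 0.16, 0] [0.6175 0.0462 0.1703] [ -2.2159  32.007  -12.8808] [-0.0087  0.0161 -8.3128]
[25, 0.09, 0] [0.6175 0.0462 0.1003] [-2.2138 32.0079 -5.8808] [-0.0087  0.0161 -8.3128]
```

Emit:
{"op": "jog_arm", "data": {"rows": [{"delta_pos": [0,0,-1],"claw": 0,"rotation": [0,0,0]},{"delta_pos": [0,0,-3],"claw": 0,"rotation": [0,0,0]},{"delta_pos": [0,0,-5.5],"claw": 0,"rotation": [0,0,0]},{"delta_pos": [0,0,-8],"claw": 0,"rotation": [0,0,0]},{"delta_pos": [0,0,-10.5],"claw": 0,"rotation": [0,0,0]},{"delta_pos": [0,0.5,-12],"claw": 0,"rotation": [0,0,0]},{"delta_pos": [-0.1,1.5,-12.7],"claw": 0,"rotation": [0,0,-0.4]},{"delta_pos": [-0.2,3.5,-12.9],"claw": 0,"rotation": [0,0,-0.9]},{"delta_pos": [-0.4,6.0,-12.9],"claw": 0,"rotation": [0,0,-1.5]},{"delta_pos": [-0.6,9.0,-12.9],"claw": 0,"rotation": [0,0,-2.2]},{"delta_pos": [-0.8,12.0,-12.9],"claw": 0,"rotation": [0,0,-3.0]},{"delta_pos": [-1.0,15.0,-12.9],"claw": 0,"rotation": [0,0,-3.8]},{"delta_pos": [-1.2,18.0,-12.9],"claw": 0,"rotation": [0,0,-4.6]},{"delta_pos": [-1.4,21.0,-12.9],"claw": 0,"rotation": [0,0,-5.4]},{"delta_pos": [-1.6,24.0,-12.9],"claw": 0,"rotation": [0,0,-6.2]},{"delta_pos": [-1.8,27.0,-12.9],"claw": 0,"rotation": [0,0,-7.0]},{"delta_pos": [-2.0,29.5,-12.9],"claw": 0,"rotation": [0,0,-7.7]},{"delta_pos": [-2.1,31.0,-12.9],"claw": 0,"rotation": [0,0,-8.1]},{"delta_pos": [-2.2,31.8,-12.9],"claw": 0,"rotation": [0,0,-8.3]},{"delta_pos": [-2.2,32.0,-12.9],"claw": 0,"rotation": [0,0,-8.3]}]}}

```text
time_s: 7.3
position: [0.6172, 0.0463, 0.1701]
eef_rot: [-0.0, -0.06, 0.998, -0.0]
wrist_force: [0.0, 0.2, -1.9]
width: 0.133
grip_force: 59.5
```

Run:
```python
from d import *
print(p,q,o['width']*85,o['grip_force'],o['wrist_force'],o['joint_pos'])
for t,z in ((0,.10),(5,.08),(10,.068),(15,.066),(20,.066),(25,.066),(30,.066),(35,.066),(40,.066),(42,.066)): 
    P,Q=goal([25,0],z,t); print(t,*rel(P,Q))
f=pose(.4835,.030,.12,.004)
outs=[]
S,_=None,None
L=pose(.4835,.030,.12)([25,0,0])
g=pose(*(p[:2]-R.from_euler('z',.12).apply([.062,0,0])[:2]),.12,p[2]-.0413)
for cam in('top','scene'):
    im=optics.capture(cam)[:,:,::-1]
    oo=(proj(cam,(.53,.03,.1))-[50,37]).round().astype(int)
    cr=cv2.resize(np.ascontiguousarray(im[oo[1]:oo[1]+100,oo[0]:oo[0]+66 if 0 else oo[0]+100]),(400,400),interpolation=cv2.INTER_CUBIC)
    overlay(cr,cam,g,scoopP,4,oo,(0,255,255));overlay(cr,cam,f,trayP[1:2],4,oo,(0,0,255)); outs.append(cr)
cv2.imwrite('pics/5.png',np.hstack(outs))
```

```text
[0.6172 0.0463 0.1701] [-0.0002 -0.0599  0.9982 -0.    ] 11.324372078487663 59.513731598854065 [ 0.0159  0.1537 -1.8787] [-0.0003  0.539   1.5217 -0.0001  1.0812 -1.691 ]
0 [-0.0329 -0.0167  5.9787] [-0.0035 -0.0188 -0.0029]
5 [ 0.0984 -0.0167  7.024 ] [-0.0036 -5.0188 -0.0027]
10 [ 0.3127 -0.0167  7.2844] [ -0.0037 -10.0188  -0.0026]
15 [ 0.6084 -0.0167  6.567 ] [ -0.0039 -15.0188  -0.0024]
20 [ 0.9829 -0.0168  5.679 ] [ -0.004  -20.0188  -0.0022]
25 [ 1.4334 -0.0169  4.8269] [ -0.0041 -25.0188  -0.0021]
30 [ 1.9565 -0.017   4.0174] [ -0.0042 -30.0188  -0.0019]
35 [ 2.5482 -0.017   3.2565] [ -0.0043 -35.0188  -0.0017]
40 [ 3.2039 -0.0171  2.5501] [ -0.0044 -40.0188  -0.0015]
42 [ 3.483  -0.0171  2.284 ] [ -0.0044 -42.0188  -0.0015]
```

View pics/5.png

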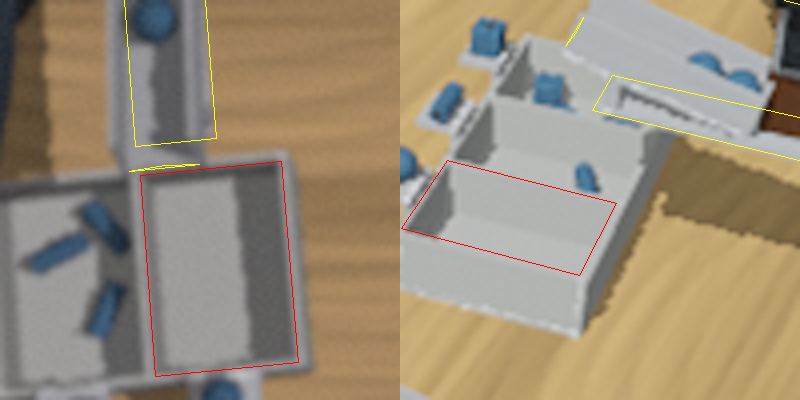

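Scoop held level, overlays agree within about 2 mm. Lower and tip about the lip.

Emit:
{"op": "jog_arm", "data": {"rows": [{"delta_pos": [0,-0.1,1.5],"claw": 0,"rotation": [0,0,0]},{"delta_pos": [0,-0.2,3.5],"claw": 0,"rotation": [0,0,0]},{"delta_pos": [0,-0.2,5.2],"claw": 0,"rotation": [0,0,0]},{"delta_pos": [0.05,-0.2,6.2],"claw": 0,"rotation": [0,-2,0]},{"delta_pos": [0.1,-0.2,6.5],"claw": 0,"rotation": [0,-5,0]},{"delta_pos": [0.3,-0.2,6.3],"claw": 0,"rotation": [0,-10,0]},{"delta_pos": [0.6,-0.2,5.8],"claw": 0,"rotation": [0,-15,0]},{"delta_pos": [1.0,-0.2,5.1],"claw": 0,"rotation": [0,-20,0]},{"delta_pos": [1.4,-0.2,4.4],"claw": 0,"rotation": [0,-25,0]},{"delta_pos": [2.0,-0.2,3.8],"claw": 0,"rotation": [0,-30,0]},{"delta_pos": [2.5,-0.2,3.3],"claw": 0,"rotation": [0,-35,0]},{"delta_pos": [3.2,-0.2,2.6],"claw": 0,"rotation": [0,-40,0]},{"delta_pos": [3.5,-0.2,2.3],"claw": 0,"rotation": [0,-42,0]},{"delta_pos": [3.5,-0.2,2.3],"claw": 0,"rotation": [0,-42,0]},{"delta_pos": [3.5,-0.2,2.3],"claw": 0,"rotation": [0,-42,0]},{"delta_pos": [3.5,-0.2,2.3],"claw": 0,"rotation": [0,-42,0]},{"delta_pos": [3.5,-0.2,2.3],"claw": 0,"rotation": [0,-42,0]},{"delta_pos": [3.5,-0.2,2.3],"claw": 0,"rotation": [0,-42,0]},{"delta_pos": [3.5,-0.2,2.3],"claw": 0,"rotation": [0,-42,0]},{"delta_pos": [3.5,-0.2,2.3],"claw": 0,"rotation": [0,-42,0]}]}}

```text
time_s: 9.9
position: [0.589, 0.0451, 0.1662]
eef_rot: [0.342, -0.054, 0.938, 0.017]
wrist_force: [0.1, 0.1, -0.7]
width: 0.134
grip_force: 59.7
```

Run:
```python
from d import *
print(p,q,o['width']*85,o['grip_force'],o['wrist_force'])
outs=[]
for cam in('top','scene'):
    im=optics.capture(cam)[:,:,::-1]
    oo=(proj(cam,(.5,.03,.06))-[50,50]).round().astype(int)
    outs.append(cv2.resize(np.ascontiguousarray(im[oo[1]:oo[1]+100,oo[0]:oo[0]+100]),(400,400),interpolation=cv2.INTER_CUBIC))
cv2.imwrite('pics/6.png',np.hstack(outs))
```

```text
[0.589  0.0451 0.1662] [ 0.3423 -0.0536  0.9379  0.0167] 11.347906017825432 59.68625485897064 [ 0.1256  0.0705 -0.6601]
```

View pics/6.png

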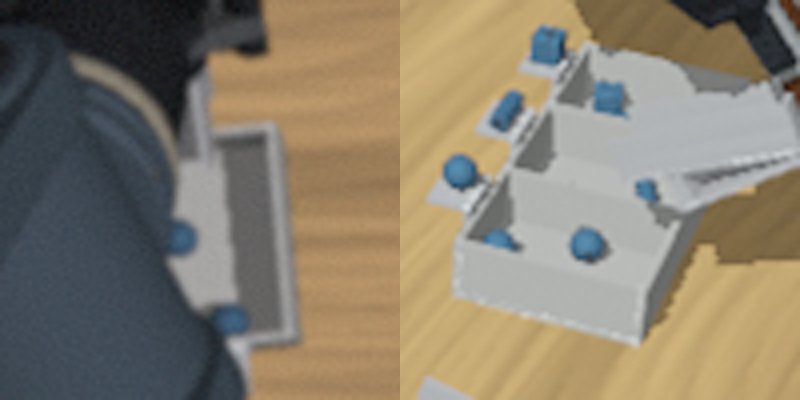

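Both beads are in the round cell, at crop (500,240) and (587,243) in the scene view. Lift, level and carry back.

Run:
```python
from d import *
Qc=R.from_euler('z',.12)*Q0; Qf=R.from_euler('z',-.025)*Q0
for P,Q in ((p+[0,0,.05],Rt),((.617,.046,.18),Qc),((.5874,-.2733,.18),Qf)):
    print(*rel(np.array(P),Q))
```

```text
[-3.2193 -0.0268 -3.8256] [0. 0. 0.]
[-3.0224 -0.2309  0.7409] [-0.4529 40.0793 -0.3277]
[  2.069  -31.629   -3.3238] [ 2.4534 40.0379  7.6384]
```

Emit:
{"op": "jog_arm", "data": {"rows": [{"delta_pos": [-1,0,-1.2],"claw": 0,"rotation": [0,0,0]},{"delta_pos": [-2.2,0,-2.6],"claw": 0,"rotation": [0,0,0]},{"delta_pos": [-3.2,0,-3.8],"claw": 0,"rotation": [0,5,0]},{"delta_pos": [-3.6,-0.1,-3.8],"claw": 0,"rotation": [-0.1,12,-0.1]},{"delta_pos": [-3.6,-0.1,-3],"claw": 0,"rotation": [-0.2,20,-0.2]},{"delta_pos": [-3.4,-0.2,-1.6],"claw": 0,"rotation": [-0.3,28,-0.2]},{"delta_pos": [-3.1,-0.2,0],"claw": 0,"rotation": [-0.4,36,-0.3]},{"delta_pos": [-3.0,-0.2,0.7],"claw": 0,"rotation": [-0.45,40.1,-0.33]},{"delta_pos": [-3.0,-0.2,0.7],"claw": 0,"rotation": [-0.45,40.1,-0.33]},{"delta_pos": [-3.0,-0.2,0.7],"claw": 0,"rotation": [-0.45,40.1,-0.33]}]}}

```text
time_s: 11.25
position: [0.6162, 0.0463, 0.1803]
eef_rot: [0.0, -0.06, 0.998, 0.0]
wrist_force: [-0.9, -1.0, -0.3]
width: 0.127
grip_force: 59.6
```

Emit:
{"op": "jog_arm", "data": {"rows": [{"delta_pos": [0,-1,0],"claw": 0,"rotation": [0,0,0]},{"delta_pos": [0.2,-3,0],"claw": 0,"rotation": [0,0,0.8]},{"delta_pos": [0.4,-6,0],"claw": 0,"rotation": [0,0,1.6]},{"delta_pos": [0.6,-9.5,0],"claw": 0,"rotation": [0,0,2.5]},{"delta_pos": [0.8,-13,0],"claw": 0,"rotation": [0,0,3.4]},{"delta_pos": [0.8,-16.5,0],"claw": 0,"rotation": [0,0,4.3]},{"delta_pos": [0.8,-20,0],"claw": 0,"rotation": [0,0,5.2]},{"delta_pos": [0.8,-23.5,0],"claw": 0,"rotation": [0,0,6.2]},{"delta_pos": [0.9,-27,0],"claw": 0,"rotation": [0,0,7.1]},{"delta_pos": [0.9,-30,0],"claw": 0,"rotation": [0,0,8]},{"delta_pos": [0.9,-31.6,0],"claw": 0,"rotation": [0,0,8.3]},{"delta_pos": [0.9,-32,0],"claw": 0,"rotation": [0,0,8.3]},{"delta_pos": [0.9,-32,0],"claw": 0,"rotation": [0,0,8.3]}]}}

```text
time_s: 12.88
position: [0.6458, -0.2721, 0.1801]
eef_rot: [-0.0, 0.012, 1.0, 0.0]
wrist_force: [0.1, -0.3, -1.5]
width: 0.129
grip_force: 59.7
```

Run:
```python
from d import *
Qf=R.from_euler('z',-.025)*Q0
print(p,q,*rel(np.array((.5874,-.2733,.0420)),Qf))
outs=[]
g=pose(*(p[:2]-R.from_euler('z',-.025).apply([.062,0,0])[:2]),-.025,p[2]-.0413)
for cam in('top','scene'):
    im=optics.capture(cam)[:,:,::-1]
    oo=(proj(cam,(.53,-.27,.14))-[50,50]).round().astype(int)
    cr=cv2.resize(np.ascontiguousarray(im[oo[1]:oo[1]+100,oo[0]:oo[0]+100]),(400,400),interpolation=cv2.INTER_CUBIC)
    overlay(cr,cam,g,scoopP,4,oo,(0,255,255)); outs.append(cr)
cv2.imwrite('pics/7.png',np.hstack(outs))
```

```text
[ 0.6458 -0.2721  0.1801] [-0.0002  0.0123  0.9999  0.0001] [ 5.83   -0.2678 13.8173] [ 0.0122 -0.0252  0.0241]
```

View pics/7.png

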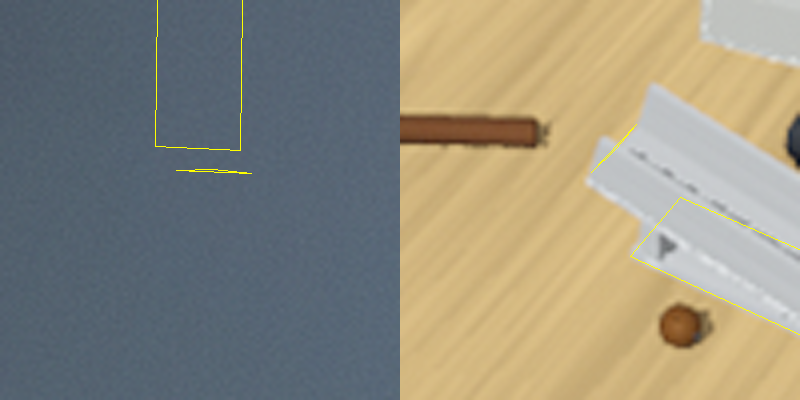

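Scoop is empty, unslipped and level. I return it to its old spot and lower gently.

Emit:
{"op": "jog_arm", "data": {"rows": [{"delta_pos": [1,0,0],"claw": 0,"rotation": [0,0,0]},{"delta_pos": [3,-0.2,1],"claw": 0,"rotation": [0,0,0]},{"delta_pos": [5,-0.2,3],"claw": 0,"rotation": [0,0,0]},{"delta_pos": [5.8,-0.2,6],"claw": 0,"rotation": [0,0,0]},{"delta_pos": [5.8,-0.2,9],"claw": 0,"rotation": [0,0,0]},{"delta_pos": [5.8,-0.2,11.5],"claw": 0,"rotation": [0,0,0]},{"delta_pos": [5.8,-0.2,12.8],"claw": 0,"rotation": [0,0,0]},{"delta_pos": [5.8,-0.2,13.3],"claw": 0,"rotation": [0,0,0]},{"delta_pos": [5.8,-0.2,13.6],"claw": 0,"rotation": [0,0,0]},{"delta_pos": [5.8,-0.2,13.75],"claw": 0,"rotation": [0,0,0]},{"delta_pos": [5.8,-0.2,13.85],"claw": 0,"rotation": [0,0,0]},{"delta_pos": [5.8,-0.2,13.85],"claw": 0,"rotation": [0,0,0]}]}}

```text
time_s: 14.48
position: [0.5879, -0.2731, 0.0419]
eef_rot: [-0.0, 0.012, 1.0, -0.0]
wrist_force: [-1.1, -0.2, -1.3]
width: 0.129
grip_force: 59.6
```

Emit:
{"op": "jog_arm", "data": {"rows": [{"delta_pos": [0,0,0.05],"claw": 0,"rotation": [0,0,0]},{"delta_pos": [0,0,0.1],"claw": 0,"rotation": [0,0,0]},{"delta_pos": [0,0,0.1],"claw": 0,"rotation": [0,0,0]}]}}

```text
time_s: 14.85
position: [0.588, -0.2731, 0.0415]
eef_rot: [0.0, 0.012, 1.0, -0.0]
wrist_force: [-2.0, 2.2, 7.3]
width: 0.131
grip_force: 61.0
```

Contact with the table. Release and retreat.

Emit:
{"op": "jog_arm", "data": {"rows": [{"delta_pos": [0,0,0.1],"claw": 2,"rotation": [0,0,0]},{"delta_pos": [0,0,0.1],"claw": 4,"rotation": [0,0,0]},{"delta_pos": [0,0,0.1],"claw": 6,"rotation": [0,0,0]},{"delta_pos": [0,0,0.1],"claw": 6,"rotation": [0,0,0]},{"delta_pos": [0,0,0.1],"claw": 6,"rotation": [0,0,0]},{"delta_pos": [0,0,-1],"claw": 6,"rotation": [0,0,0]},{"delta_pos": [0,0,-4],"claw": 6,"rotation": [0,0,0]},{"delta_pos": [0,0,-8],"claw": 6,"rotation": [0,0,0]},{"delta_pos": [0,0,-13],"claw": 6,"rotation": [0,0,0]},{"delta_pos": [0,0,-18],"claw": 6,"rotation": [0,0,0]},{"delta_pos": [5,0,-20],"claw": 6,"rotation": [0,0,0]},{"delta_pos": [10,0,-20],"claw": 6,"rotation": [0,0,0]},{"delta_pos": [15,0,-20],"claw": 6,"rotation": [0,0,0]},{"delta_pos": [15,0,-20],"claw": 6,"rotation": [0,0,0]},{"delta_pos": [15,0,-20],"claw": 6,"rotation": [0,0,0]}]}}

```text
time_s: 16.73
position: [0.4385, -0.2696, 0.2416]
eef_rot: [0.001, 0.013, 1.0, -0.0]
wrist_force: [0.4, -0.1, 0.1]
width: 0.699
grip_force: 0.0
```

Run:
```python
from h import *
cv2.imwrite('pics/8.png',cv2.resize(optics.capture('scene')[:,:,::-1],(800,600)))
```

```text
(no output)
```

View pics/8.png

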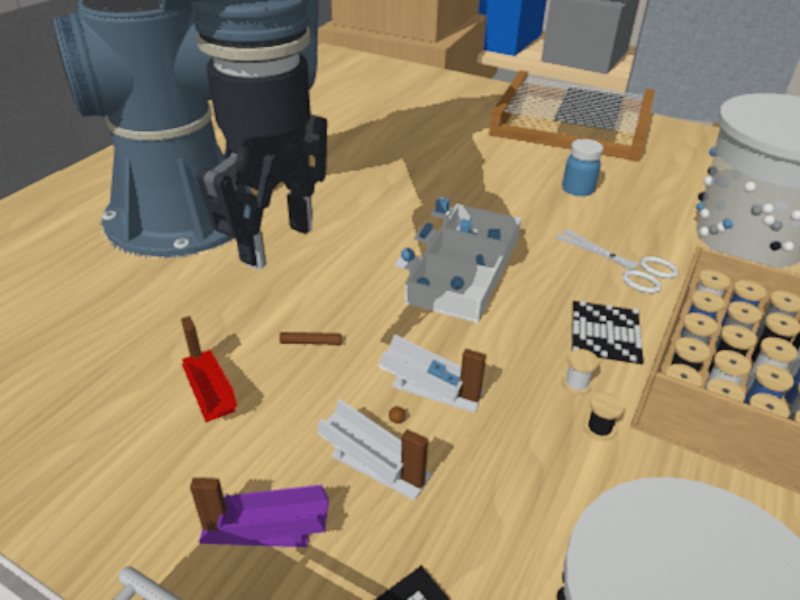

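The empty scoop stands upright at (375,450), both beads are in the round cell at (423,283) and (457,282), and the arm is clear.

```bash
python3 -c "
from plant import job
print(job.finish_job())"
```

```text
the job is handed in; nothing more can be done
None
```

Both round beads are in the cell with the round sample, the empty scoop is standing upright on the table and released, and the job was handed in at about 17 s of the 51 s allowed (no verdict was returned).

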